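# Load the sample carrier under the drag spring and start the reader

## Robot

A 6-joint arm with a two-finger parallel gripper is mounted at the origin on the work surface. World frame = base frame: x ahead of the robot, y to its left, z up, the work surface at z = 0. Lengths are in m, angles in rad, forces in N, time in s.
With the tool pointing down it reaches from about 0.25 to 0.725 m from the base axis. Payload 4 kg.
Tool frame: the origin (TCP) lies midway between the tips of the shut fingers; the grasp point (between the pads) lies 19 mm behind it; x points along the fingers, y is the direction in which the jaws open and shut, and the axes are right-handed (so a half turn about x gives the same grasp; the last joint's range is limited). The gripper opens to 85 mm and grips with 20 to 120 N. Pads are 22 mm wide; open, the fingers measure 114 mm over their backs; the gripper's body (76 mm by 85 mm) begins 54 mm behind the grasp point. The pads swing forward as they close: fully open they stand 13 mm farther back than shut.
Start: joints at [1.338, 0.241, 0.005, 1.335, 0, 1.571], TCP at [0.115, 0.487, 0.231] pointing down, gripper open.
Joint ranges: [-2.72, 2.72], [-1.05, 1.87], [-1.09, 1.28], [-1.99, 2.15], [-1.42, 1.44], [-3.14, 3.14]. Speed limits (rad/s): [2.79, 2.79, 3.14, 3.14, 3.14, 3.14].

## Interface

Orientations are given as a unit quaternion [x, y, z, w].
In Python, from workcell import * gives the robot as it stands.
- The arm moves only by the tool play_rows, never from a script. Its argument "plan" is a list of rows, each a list of 7 numbers: the shift along the tool's x, y, z in mm, then the turn, a rotation vector about the tool's x, y, z in rad, then the closure, from -1 (fully open) to 1 (shut). In form: [[x, y, z, rx, ry, rz, grip], ...]. A call has 1 to 20 rows; each row shifts and turns the commanded pose from where the row before left it, along the tool's axes as they then stand; what a row does not reach is not made up. A row lasts 1/12 s, in which the tool goes at most 41.7 mm and 7.16 degrees, less where a joint would pass 70% of its speed; a pose out of reach is approached as far as the arm can. A call with a gripper value outside its range is refused whole. The fingers move at their own pace and stop on an object; the grip force is fixed at half the most. Time passes only in rows, so rows that do not move let the fingers close. It gives the time, the measured TCP pose, the force and the opening at its end, in the units of the state.
- get_obs(): the state, without advancing time (a new reading comes with each control period).
- camera(name): name is "side" or "top"; returns a dict with "frame" (420x560x3 uint8, red, green, blue), "depth" (420x560 float32, m along the optical axis (not along the pixel's ray), 0 where there is no reading), "fx", "fy", "cx", "cy" (pixels), "camera_from_world" (4x4, takes a point from world to camera coordinates). Camera axes: x right, y up, looking along -z (the intrinsics and any distortion apply to the point x, -y, -z); pixel columns grow to the right and rows downward; lengths in m; the calibration is good to about 2 mm. A picture is of the moment at which its call begins.
- job_done(): hands the job in, once; it reports no verdict.
Trained networks look in a picture, given as the dict that the camera call returned (one of the last four; its "shot" number tells which), for a name from the list of things; names that differ only in an ending like _2 or _b are one class to them, and where a whole thing is asked for, a point or a joint stands for the part that bears it (a point fixed in the world has none). Each returns a list of dicts, best first, with "confidence" (0 to 1); they miss things now and then, are a little off and sometimes report something else, mostly with a low value. They report only what shows in the picture. A call takes as long as a camera call.
- search_frame(thing, picture): "centre" ([x, y, z] in m, in world coordinates, good to about 4 mm: the middle of the surface that is visible of it).
- pinpoint(thing, picture): "centre" ([x, y, z] in m, in world coordinates, good to about 4 mm: a listed point, or the origin of a listed thing).
The state is a dict: "clock": time; "joint_pos": joint angles; "joint_vel": joint speeds; "tau": joint torques, N m; "eef_pos": TCP position; "tool_rot": TCP orientation; "ft_force": force on the tool from outside, world axes, zero at the start; "ft_torque": the same for the moment, N m; "grip_width": finger opening in m.
Only numpy, scipy, OpenCV 4.12 (cv2) and the standard library are available. Lean on these libraries where they do the work, as an engineer would, in place of code of your own. Each camera call takes 0.05 s, during which the arm holds its last target. There are 200 camera calls.

## Task

Press the flat sample carrier down hard against its sprung bed with the fingertips and, keeping it pressed, slide it under the steel bridge and the leaf springs until it is fully home against the end stop of the dock. Then take the fingers off it and press the start button fully down and let go. Nothing is to be picked up, the button must not be pressed before the carrier is home, and the other things on the bench stay where they are.

Things in the scene. Friction and masses are not known exactly. Their poses are not given: they have to be found in the camera images.
- dock: White loading dock fixed to the bench: 270 mm long in x (x = -150 to +120 mm), 130 mm wide, side rails 38 mm high that leave an 83 mm wide channel on y = 0. Origin on the bench surface. x is the direction in which the carrier slides in; the end at -x is open and looks towards the robot. z is up.
- bridge (a point): Middle of the underside of the fixed flat steel bridge across the channel, 28.5 mm above the bench. The bridge spans dock x = 30 to 45 mm; its top is 40.5 mm above the bench, screw heads at its ends to 46 mm. Two steel leaf springs hang from its far edge and slope down to dock x = 87 mm. Axes as the dock.
- end_stop (a point): Point on the end stop's face, at dock x = 94.5 mm, 25 mm above the bench, where the carrier's nose rests when it is home (carrier origin then at dock x = 32 mm, its rib 15 mm short of the bridge, its pad uncovered). Axes as the dock.
- carrier: Loose flat aluminium sample carrier in the dock's channel on a sprung bed: 125 mm long (x), 80 wide, 8 thick, about 0.24 kg, nose (+x) rounded to 4 mm radius. Origin: centre of its underside, 26 mm above the bench at the start, at dock x = -70 to -45 mm. A rib across its top (x = -22.5 to -12.5 mm, 64 wide, 12 high). Once home it stays caught under the bridge, underside about 20.5 mm up.
- carrier_pad (a point): Centre of the carrier's fingertip pad: the grooved flat behind the rib, carrier x = -62.5 to -22.5 mm, on the 8 mm thick plate's top, 42.5 mm behind the origin, 34 mm above the bench at the start. Fingertips there press down and push forward on the rib. Axes as the carrier.
- carrier_nose (a point): Foremost point of the carrier's rounded nose, at half its thickness, 62.5 mm ahead of its origin. Not pressed, the carrier's top is 5.5 mm higher than the bridge's underside and the nose runs against the bridge.
- bed (a joint): How far the sprung bed under the carrier is pressed down, m: 0 up, 0.009 at its bottom stop; it stays level. Pushing the carrier down takes about 4 N to start and 0.7 N more per mm (about 11 N at the bottom); 6 to 9 mm is needed to pass under the bridge. Sliding it then takes roughly 8 to 20 N.
- leaf (a joint): Angle by which the two leaf springs are lifted, rad: 0 hanging free (tips 20 mm above the bench), about 0.2 when they ride on the carrier. They press with a few N and drag on the carrier.
- start (a joint): Travel of the start button, m: 0 up, 0.006 fully down (about 5 N); springs back.
- start_top (a point): Centre of the top of the start button, 22 mm above the bench: a round grey cap 36 mm across on a round white housing 52 mm across and 12 mm high, fixed to the bench about 155 mm to the left or the right of the dock's middle line; z is up.
- tube_rack: Bystander: grey rack of small capped tubes, 90 x 50 x 48 mm, on the other side of the dock from the button. Origin under its centre.
- beaker: Bystander: glass beaker, 66 mm across, 85 mm high.
- jar: Bystander: amber jar, 56 mm across, 85 mm high.
- tip_box: Bystander: white box with a clear lid, 117 x 82 x 63 mm.
- timer: Bystander: white bench timer, 50 x 75 x 22 mm.
- marker: Bystander: marker pen lying beside the dock, 115 mm long, 15 mm thick.

How it is judged:
By the outcome, as a careful person would: the job done as asked, in the order asked, and still so for the second after the job is handed in, with the robot touching nothing.
It also fails if it takes over 45 s, if anything falls off the work surface, if the arm or the gripper's body presses on something with over 40 N, if the wrist force passes 120 N, or if a joint passes its speed limit or range.

## Working session

There is one attempt and no reset: what is moved stays moved. The work goes in short steps, Python scripts to look and compute and a tool call to move; the robot and the scene stay as the last step left them, time stands still between calls to the robot, and variables do not carry over. Pictures are saved under pics/ and viewed, about 8 in all and at most 12, crops included, and the job is handed in when it is done.

Besides the shell and the picture viewer there is one more tool, called as name(argument=value, ...), one argument or row to a line, values as JSON. play_rows: Moves the arm, as the interface text tells. Its arguments: {"type":"object","properties":{"plan":{"type":"array","items":{"type":"array","items":{"type":"number"}}}},"required":["plan"]}

```bash
mkdir -p pics; ls; python3 - <<'E'
from workcell import *
import cv2,numpy as np
o=get_obs();print({k:np.round(v,3).tolist() for k,v in o.items()})
for n in ("top","side"):
    p=camera(n);cv2.imwrite(f"pics/{n}0.png",p["frame"][:,:,::-1])
    np.savez(f"pics/{n}0.npz",**{k:p[k] for k in("depth","fx","fy","cx","cy","camera_from_world")})
    for t in("dock","bridge","end_stop","carrier","carrier_pad","carrier_nose","start_top","tube_rack","beaker","jar","tip_box","timer","marker"):
        print(n,t,[(np.round(d["centre"],3).tolist(),round(d["confidence"],2)) for d in pinpoint(t,p)[:2]])
E
```

```text
pics
{'clock': 0.0, 'joint_pos': [1.338, 0.241, 0.004, 1.335, -0.0, 1.571], 'joint_vel': [0.0, 0.001, -0.0, 0.001, 0.001, 0.0], 'tau': [-0.001, -37.232, 25.241, 0.017, -0.0, 0.0], 'eef_pos': [0.115, 0.486, 0.23], 'tool_rot': [0.081, 0.702, -0.083, 0.702], 'ft_force': [0.083, -0.403, 0.791], 'ft_torque': [0.019, -0.044, 0.0], 'grip_width': 0.085}
top dock [([0.58, 0.032, 0.001], 0.57)]
top bridge [([0.615, 0.031, 0.029], 0.77)]
top end_stop [([0.678, 0.035, 0.028], 0.98)]
top carrier [([0.526, 0.03, 0.024], 0.58), ([0.693, -0.206, 0.005], 0.33)]
top carrier_pad [([0.487, 0.03, 0.039], 0.78)]
top carrier_nose [([0.594, 0.034, 0.03], 0.9)]
top start_top [([0.559, 0.178, 0.021], 0.53)]
top tube_rack [([0.55, -0.12, 0.001], 0.88), ([0.452, -0.07, -0.001], 0.16)]
top beaker [([0.671, 0.254, -0.002], 0.9)]
top jar [([0.692, -0.207, 0.002], 0.81)]
top tip_box [([0.558, 0.179, 0.02], 0.73), ([0.525, 0.316, 0.002], 0.57)]
top timer [([0.525, -0.257, -0.001], 0.95)]
top marker [([0.453, -0.072, -0.004], 0.51), ([0.594, 0.032, 0.033], 0.5)]
side dock [([0.582, 0.034, -0.002], 0.67)]
side bridge [([0.62, 0.03, 0.034], 0.81)]
side end_stop [([0.679, 0.035, 0.028], 0.82), ([0.621, 0.033, 0.034], 0.16)]
side carrier [([0.53, 0.035, 0.024], 0.65)]
side carrier_pad [([0.49, 0.029, 0.033], 0.83)]
side carrier_nose [([0.592, 0.029, 0.031], 0.93), ([0.525, 0.323, 0.003], 0.37)]
side start_top [([0.558, 0.181, 0.02], 0.49)]
side tube_rack [([0.551, -0.122, 0.001], 0.81), ([0.678, 0.035, 0.025], 0.37)]
side beaker [([0.671, 0.256, 0.004], 0.7)]
side jar [([0.695, -0.207, -0.001], 0.78)]
side tip_box [([0.526, 0.325, 0.001], 0.78), ([0.516, -0.261, 0.004], 0.4)]
side timer [([0.517, -0.26, 0.004], 0.81), ([0.49, 0.028, 0.034], 0.23)]
side marker [([0.45, -0.078, 0.003], 0.75)]
```

View pics/top0.png

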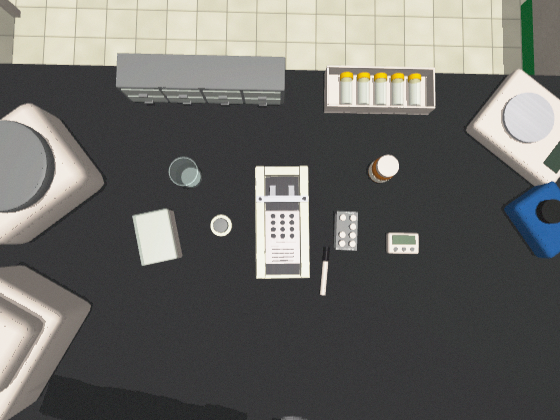

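View pics/side0.png

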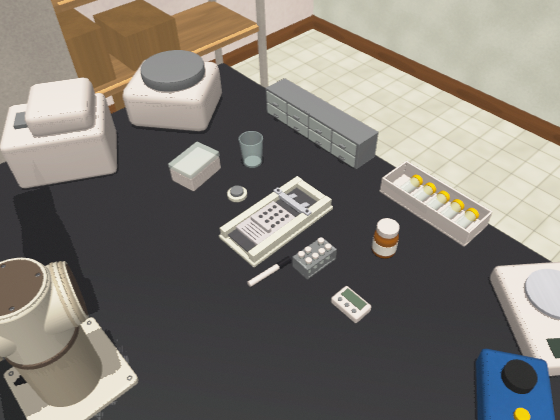

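```bash
cat > h.py <<'E'
import numpy as np,cv2
def cloud(f):
    d=np.load(f);D=d["depth"];v,u=np.mgrid[:D.shape[0],:D.shape[1]]
    X=(u-d["cx"])/d["fx"]*D;Y=-(v-d["cy"])/d["fy"]*D
    P=np.stack([X,Y,-D,np.ones_like(D)],-1)@np.linalg.inv(d["camera_from_world"]).T
    P=P[...,:3];P[D==0]=np.nan;return P
E
python3 - <<'E'
from h import *
P=cloud("pics/top0.npz")
x,y,z=P[...,0],P[...,1],P[...,2]
m=(z>.033)&(z<.0435)&(x>.40)&(x<.75)&(y>-.06)&(y<.13)
# rails: top at z .038, outside the channel
for lo,hi in((.45,.47),(.5,.52),(.54,.56),(.64,.66),(.68,.69)):
    s=m&(x>lo)&(x<hi)
    yy=np.sort(y[s]); h,_=np.histogram(yy,np.arange(-.06,.13,.005)); print(lo,np.round(yy[[0,-1]],3),h)
print("x ext",np.nanmin(x[m]),np.nanmax(x[m]))
r=cv2.minAreaRect(np.c_[x[m],y[m]].astype(np.float32));print(r)
for xx in np.arange(.44,.72,.01):
    s=(abs(x-xx)<.003)&(abs(y-.032)<.015);print(round(xx,2),np.round(np.nanmedian(z[s])*1e3,1),end="; ")
E
```

```text
0.45 [-0.031  0.091] [ 0  0  0  0  0  8 16 16 16  8  1  0  2  2  1  2  2  2  2  2  2  2  2  2
  1  2 18 17 18 18  9  0  0  0  0  0  0]
0.5 [-0.03   0.091] [ 0  0  0  0  0  6 20 18 18 18 18  9 10  7  6  5  6  6  5  9  5  5  6  8
 10 15 15 17 16 16  8  0  0  0  0  0  0]
0.54 [-0.03   0.092] [ 0  0  0  0  0  0 23 20 16 16 14 14 15 15 21 14 13 15 15 14 13 21 13 15
 15 16 15 18 27 18  9  0  0  0  0  0  0]
0.64 [-0.027  0.094] [ 0  0  0  0  0  0  8 17 18 23  4  0  0  0  0  0  0  0  0  0  0  0  0  0
  0  0  9 15 16 16 15  0  0  0  0  0  0]
0.68 [-0.026  0.094] [ 0  0  0  0  0  0  4  8  8  8  8 12  8  8  8  8  8  8  8 14  8 10 10  9
 10  8 10 11  8  8  9  0  0  0  0  0  0]
x ext 0.4369540513224368 0.6985250358420052
((0.5675904154777527, 0.030644655227661133), (0.26089733839035034, 0.12321130186319351), 0.9301910996437073)
0.44 12.8; 0.45 26.3; 0.46 27.2; 0.47 34.7; 0.48 35.3; 0.49 35.0; 0.5 34.7; 0.51 46.7; 0.52 36.1; 0.53 35.6; 0.54 34.4; 0.55 35.0; 0.56 35.1; 0.57 34.8; 0.58 35.0; 0.59 34.4; 0.6 27.2; 0.61 27.6; 0.62 42.1; 0.63 27.3; 0.64 27.0; 0.65 26.8; 0.66 27.3; 0.67 27.5; 0.68 39.4; 0.69 38.9; 0.7 nan; 0.71 0.6;
  return np.nanmean(a, axis, out=out, keepdims=keepdims)
```

The top view shows the dock at columns 255–310, rows 166–278, running almost along world x (yaw about 0.017 rad). The carrier is short of the bridge at row 198, the button is on the left at (221,225), and the rack and marker are on the right. The side view agrees. Next I'll shut the fingers, align the yaw and go above the pad.

play_rows(
  plan=[
    [0, 0, 0, -0.12, 0, 0, 1],
    [0, 0, 0, -0.12, 0, 0, 1],
    [0, 0, 0, -0.01, 0, 0, 1],
    [0, -27, 21, 0, 0, 0, 1],
    [0, -27, 21, 0, 0, 0, 1],
    [0, -27, 21, 0, 0, 0, 1],
    [0, -27, 21, 0, 0, 0, 1],
    [0, -27, 21, 0, 0, 0, 1],
    [0, -27, 21, 0, 0, 0, 1],
    [0, -27, 21, 0, 0, 0, 1],
    [0, -27, 21, 0, 0, 0, 1],
    [0, -27, 21, 0, 0, 0, 1],
    [0, -27, 21, 0, 0, 0, 1],
    [0, -27, 21, 0, 0, 0, 1],
    [0, -27, 21, 0, 0, 0, 1],
    [0, -27, 21, 0, 0, 0, 1],
    [0, -27, 21, 0, 0, 0, 1],
    [0, -27, 21, 0, 0, 0, 1],
    [0, -27, 21, 0, 0, 0, 1],
    [0, -27, 21, 0, 0, 0, 1],
  ],
)

```text
clock: 3.07
eef_pos: [0.4811, 0.0321, 0.2315]
tool_rot: [-0.005, 0.707, 0.005, 0.707]
ft_force: [0.9, 0.7, 0.4]
grip_width: 0.0002
```

play_rows(
  plan=[
    [40, -1, 4, 0, 0, 0, 1],
    [40, 0, 0, 0, 0, 0, 1],
    [40, 0, 0, 0, 0, 0, 1],
    [35, 0, 0, 0, 0, 0, 1],
    [20, 0, 0, 0, 0, 0, 1],
    [10, 0, 0, 0, 0, 0, 1],
    [0, 0, 0, 0, 0, 0, 1],
    [0, 0, 0, 0, 0, 0, 1],
  ],
)

```text
clock: 3.73
eef_pos: [0.4847, 0.0328, 0.0468]
tool_rot: [-0.006, 0.707, 0.006, 0.707]
ft_force: [-0.3, 0.7, 0.2]
grip_width: 0.0002
```

```bash
python3 - <<'E'
from workcell import *
import cv2,numpy as np
o=get_obs();print(o["eef_pos"],o["ft_force"])
a=camera("side");cv2.imwrite("pics/side1.png",cv2.resize(a["frame"][150:290,190:360,::-1],None,fx=4,fy=4))
b=camera("top");cv2.imwrite("pics/top1.png",cv2.resize(b["frame"][150:290,190:360,::-1],None,fx=4,fy=4))
E
```

```text
[0.48472063 0.03284662 0.04680465] [-0.32498249  0.70644419  0.16379982]
```

View pics/side1.png

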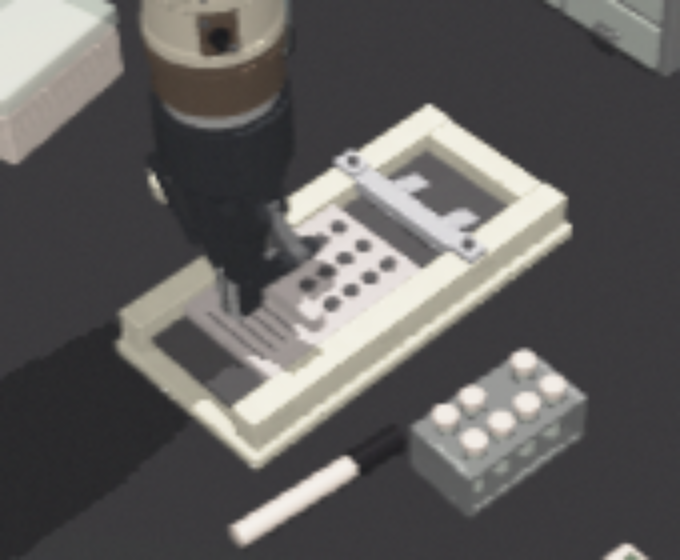

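The fingertips (about (240,300) in the crop) hang over the grooved pad behind the rib, as intended. Now I'll press down.

play_rows(
  plan=[
    [5, -2, 0, 0, 0, 0, 1],
    [5, 0, 0, 0, 0, 0, 1],
    [4, 0, 0, 0, 0, 0, 1],
    [3, 0, 0, 0, 0, 0, 1],
    [0, 0, 0, 0, 0, 0, 1],
    [0, 0, 0, 0, 0, 0, 1],
  ],
)

```text
clock: 4.33
eef_pos: [0.4851, 0.0307, 0.0301]
tool_rot: [-0.006, 0.706, 0.006, 0.708]
ft_force: [0.0, -0.7, 8.1]
grip_width: -0.0002
```

play_rows(
  plan=[
    [2, 0, 0, 0, 0, 0, 1],
    [2, 0, 0, 0, 0, 0, 1],
    [0, 0, 0, 0, 0, 0, 1],
    [0, 0, 0, 0, 0, 0, 1],
  ],
)

```text
clock: 4.67
eef_pos: [0.4851, 0.0307, 0.0265]
tool_rot: [-0.006, 0.706, 0.006, 0.708]
ft_force: [-1.6, -0.4, 9.8]
grip_width: -0.0002
```

play_rows(
  plan=[
    [1, 0, 2, 0, 0, 0, 1],
    [0, 0, 3, 0, 0, 0, 1],
    [0, 0, 3, 0, 0, 0, 1],
    [0, 0, 3, 0, 0, 0, 1],
    [0, 0, 3, 0, 0, 0, 1],
    [0, 0, 0, 0, 0, 0, 1],
  ],
)

```text
clock: 5.17
eef_pos: [0.4912, 0.0309, 0.0248]
tool_rot: [-0.006, 0.711, 0.006, 0.703]
ft_force: [-14.2, 0.0, 20.3]
grip_width: -0.0003
```

play_rows(
  plan=[
    [-1, 0, 2, 0, 0, 0, 1],
    [0, 0, 3, 0, 0, 0, 1],
    [0, 0, 3, 0, 0, 0, 1],
    [0, 0, 0, 0, 0, 0, 1],
  ],
)

```text
clock: 5.5
eef_pos: [0.5038, 0.0312, 0.0256]
tool_rot: [-0.006, 0.709, 0.006, 0.705]
ft_force: [-7.4, -1.2, 10.4]
grip_width: -0.0002
```

```bash
python3 - <<'E'
from workcell import *
import cv2,numpy as np
a=camera("side");cv2.imwrite("pics/side2.png",cv2.resize(a["frame"][170:270,210:340,::-1],None,fx=6,fy=6,interpolation=cv2.INTER_CUBIC))
b=camera("top")
for p in(a,b):
  for t in("carrier_nose","carrier"): print(t,[(np.round(d["centre"],3).tolist(),round(d["confidence"],2)) for d in pinpoint(t,p)[:2]])
E
```

```text
carrier_nose [([0.6, 0.028, 0.025], 0.97)]
carrier [([0.537, 0.033, 0.014], 0.78), ([0.451, -0.076, 0.004], 0.28)]
carrier_nose [([0.601, 0.031, 0.026], 0.88)]
carrier [([0.532, 0.03, 0.016], 0.82), ([0.6, 0.032, 0.024], 0.45)]
```

View pics/side2.png

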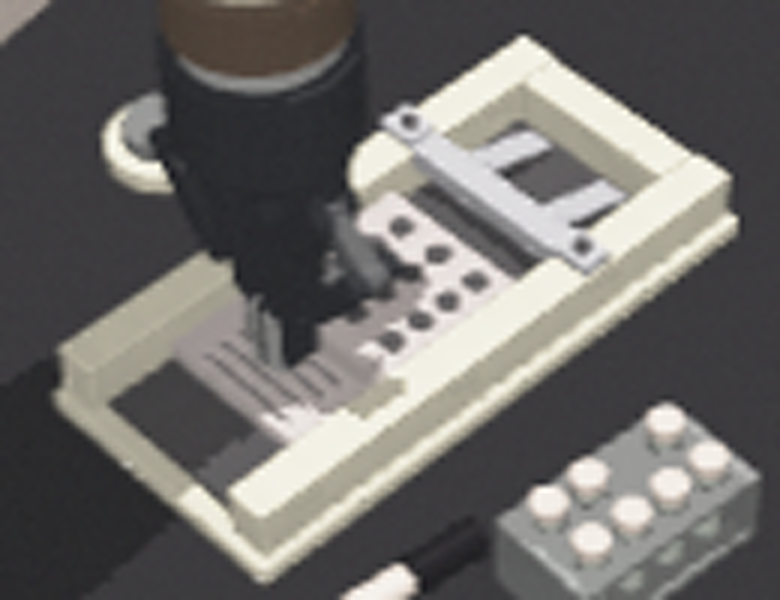

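The carrier is pressed flat and moving with the fingers: its nose, near crop (480,230), is nearing the bridge. I'll continue forward.

play_rows(
  plan=[
    [0.3, 0, 3, 0, 0, 0, 1],
    [0, 0, 3, 0, 0, 0, 1],
    [0, 0, 3, 0, 0, 0, 1],
    [0, 0, 3, 0, 0, 0, 1],
    [0, 0, 3, 0, 0, 0, 1],
    [0, 0, 3, 0, 0, 0, 1],
    [0, 0, 3, 0, 0, 0, 1],
    [0, 0, 3, 0, 0, 0, 1],
    [0, 0, 3, 0, 0, 0, 1],
    [0, 0, 3, 0, 0, 0, 1],
  ],
)

```text
clock: 6.63
eef_pos: [0.5327, 0.0316, 0.025]
tool_rot: [-0.006, 0.709, 0.006, 0.705]
ft_force: [-9.4, -0.1, 10.8]
grip_width: 0.0001
```

Nose is past the bridge; carrying on.

play_rows(
  plan=[
    [0, 0, 3, 0, 0, 0, 1],
    [0, 0, 3, 0, 0, 0, 1],
    [0, 0, 3, 0, 0, 0, 1],
    [0, 0, 3, 0, 0, 0, 1],
    [0, 0, 3, 0, 0, 0, 1],
    [0, 0, 3, 0, 0, 0, 1],
    [0, 0, 3, 0, 0, 0, 1],
    [0, 0, 3, 0, 0, 0, 1],
    [0, 0, 3, 0, 0, 0, 1],
    [0, 0, 3, 0, 0, 0, 1],
  ],
)

```text
clock: 7.47
eef_pos: [0.5576, 0.0321, 0.025]
tool_rot: [-0.006, 0.713, 0.006, 0.701]
ft_force: [-25.2, 0.0, 26.5]
grip_width: 0.0003
```

play_rows(
  plan=[
    [-0.7, 0, 2, 0, 0, 0, 1],
    [0, 0, 2, 0, 0, 0, 1],
    [0, 0, 2, 0, 0, 0, 1],
    [0, 0, 0, 0, 0, 0, 1],
  ],
)

```text
clock: 7.8
eef_pos: [0.5639, 0.0322, 0.0251]
tool_rot: [-0.006, 0.713, 0.006, 0.701]
ft_force: [-18.4, -0.3, 17.6]
grip_width: 0.0002
```

play_rows(
  plan=[
    [0, 0, 2, 0, 0, 0, 1],
    [0, 0, 2, 0, 0, 0, 1],
    [0, 0, 2, 0, 0, 0, 1],
    [0, 0, 2, 0, 0, 0, 1],
    [0, 0, 2, 0, 0, 0, 1],
    [0, 0, 2, 0, 0, 0, 1],
    [0, 0, 0, 0, 0, 0, 1],
  ],
)

```text
clock: 8.38
eef_pos: [0.5776, 0.0323, 0.0251]
tool_rot: [-0.006, 0.712, 0.006, 0.703]
ft_force: [-14.7, 0.1, 13.6]
grip_width: -0.0
```

play_rows(
  plan=[
    [0, 0, 2, 0, 0, 0, 1],
    [0, 0, 2, 0, 0, 0, 1],
    [0, 0, 2, 0, 0, 0, 1],
    [0, 0, 0, 0, 0, 0, 1],
  ],
)

```text
clock: 8.72
eef_pos: [0.5804, 0.0324, 0.0251]
tool_rot: [-0.006, 0.714, 0.006, 0.7]
ft_force: [-20.8, 0.3, 19.6]
grip_width: -0.0
```

play_rows(
  plan=[
    [0, 0, 2, 0, 0, 0, 1],
    [0, 0, 2, 0, 0, 0, 1],
    [0, 0, 0, 0, 0, 0, 1],
    [0, 0, 0, 0, 0, 0, 1],
  ],
)

```text
clock: 9.05
eef_pos: [0.5805, 0.0324, 0.0251]
tool_rot: [-0.006, 0.716, 0.006, 0.698]
ft_force: [-30.0, -0.8, 28.0]
grip_width: 0.0
```

play_rows(
  plan=[
    [-1, 0, 1, 0, 0, 0, 1],
    [0, 0, 1, 0, 0, 0, 1],
    [0, 0, 0, 0, 0, 0, 1],
    [0, 0, 0, 0, 0, 0, 1],
  ],
)

```text
clock: 9.38
eef_pos: [0.5806, 0.0324, 0.0251]
tool_rot: [-0.006, 0.718, 0.006, 0.696]
ft_force: [-32.2, -1.1, 26.2]
grip_width: 0.0002
```

```bash
python3 - <<'E'
from workcell import *
import cv2,numpy as np
a=camera("side");cv2.imwrite("pics/side3.png",cv2.resize(a["frame"][170:270,210:340,::-1],None,fx=6,fy=6,interpolation=cv2.INTER_CUBIC))
b=camera("top")
for p in(a,b):
  for t in("carrier_nose","carrier","end_stop"): print(t,[(np.round(d["centre"],3).tolist(),round(d["confidence"],2)) for d in pinpoint(t,p)[:2]])
E
```

```text
carrier_nose [([0.677, 0.029, 0.022], 0.69)]
carrier [([0.615, 0.035, 0.013], 0.95)]
end_stop [([0.677, 0.035, 0.028], 0.8), ([0.528, 0.323, -0.0], 0.49)]
carrier_nose []
carrier []
end_stop []
```

View pics/side3.png

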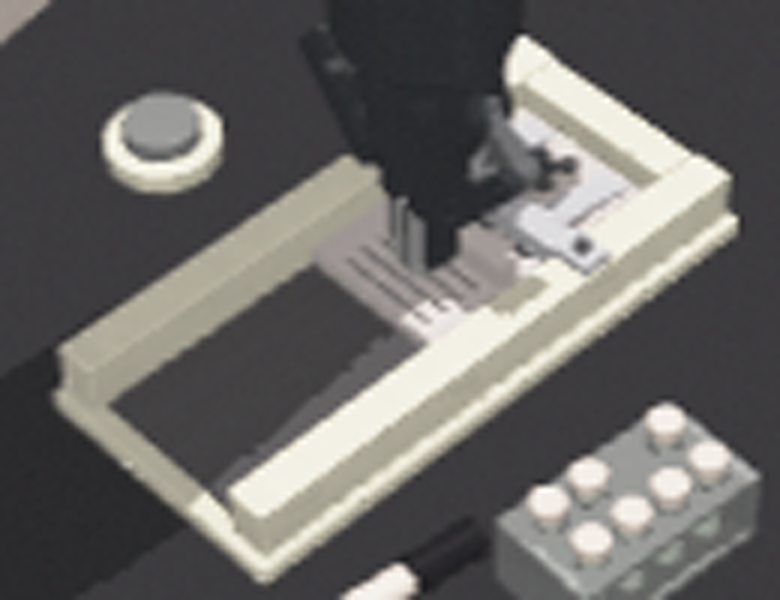

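The rib at crop (490,250) stops short of the bridge and the nose is at the end stop: the network puts both at x = 0.677. I'll ease off the forward load and then lift.

play_rows(
  plan=[
    [0, 0, -4, 0, 0, 0, 1],
    [0, 0, -4, 0, 0, 0, 1],
    [-1, 0, -2, 0, 0, 0, 1],
    [-2, 0, 0, 0, 0, 0, 1],
    [-2, 0, 0, 0, 0, 0, 1],
    [0, 0, 0, 0, 0, 0, 1],
  ],
)

```text
clock: 10.28
eef_pos: [0.5805, 0.0322, 0.0293]
tool_rot: [-0.006, 0.711, 0.006, 0.703]
ft_force: [-7.7, -0.7, 0.3]
grip_width: 0.0001
```

play_rows(
  plan=[
    [-1, 0, -4, 0, 0, 0, 1],
    [-1, 0, -4, 0, 0, 0, 1],
    [-2, 0, -4, 0, 0, 0, 1],
    [-20, 0, 0, 0, 0, 0, 1],
    [-30, 0, 0, 0, 0, 0, 1],
    [-30, 0, 0, 0, 0, 0, 1],
    [0, 0, 0, 0, 0, 0, 1],
  ],
)

```text
clock: 10.87
eef_pos: [0.5789, 0.0326, 0.1229]
tool_rot: [-0.006, 0.702, 0.006, 0.712]
ft_force: [1.4, -0.9, 0.9]
grip_width: 0.0001
```

play_rows(
  plan=[
    [0, 29, -4, 0, 0, 0, 1],
    [0, 29, -4, 0, 0, 0, 1],
    [0, 29, -4, 0, 0, 0, 1],
    [0, 30, -4, 0, 0, 0, 1],
    [0, 30, -2, 0, 0, 0, 1],
    [0, 0, 0, 0, 0, 0, 1],
    [0, 0, 0, 0, 0, 0, 1],
  ],
)

```text
clock: 11.45
eef_pos: [0.5538, 0.1807, 0.1161]
tool_rot: [-0.007, 0.706, 0.007, 0.708]
ft_force: [-0.8, -0.3, -0.5]
grip_width: -0.0
```

```bash
python3 - <<'E'
from workcell import *
import cv2,numpy as np
from h import *
o=get_obs();print(o["eef_pos"],o["tool_rot"])
a=camera("side");b=camera("top")
A=[cv2.resize(p["frame"][150:270,190:330,::-1],None,fx=f,fy=f,interpolation=cv2.INTER_CUBIC) for p,f in((a,2.8),(b,2.8))]
cv2.imwrite("pics/both4.png",np.hstack(A))
np.savez("pics/top4.npz",**{k:b[k] for k in("depth","fx","fy","cx","cy","camera_from_world")})
for p in(a,b):
  for t in("carrier_nose","carrier","carrier_pad","end_stop","start_top"): print(t,[(np.round(d["centre"],3).tolist(),round(d["confidence"],2)) for d in pinpoint(t,p)[:2]])
P=cloud("pics/top4.npz");x,y,z=P[...,0],P[...,1],P[...,2]
for xx in np.arange(.54,.70,.006):
    s=(abs(x-xx)<.003)&(abs(y-.02)<.008);print(round(xx,3),np.round(np.nanmedian(z[s])*1e3,1),end="; ")
P=cloud("pics/top0.npz");x,y,z=P[...,0],P[...,1],P[...,2]
s=(np.hypot(x-.5585,y-.18)<.03)&(z>.017)&(z<.03);print("button",x[s].mean(),y[s].mean(),np.ptp(x[s]),np.ptp(y[s]))
E
```

```text
[0.55382156 0.18068949 0.11612083] [-0.00716306  0.7064758   0.00730125  0.70766328]
carrier_nose [([0.675, 0.03, 0.026], 0.71)]
carrier [([0.611, 0.033, 0.016], 0.86)]
carrier_pad [([0.572, 0.032, 0.027], 0.97)]
end_stop []
start_top [([0.56, 0.182, 0.021], 0.7), ([0.527, 0.322, 0.002], 0.4)]
carrier_nose [([0.676, 0.033, 0.026], 0.96), ([0.695, -0.206, 0.003], 0.52)]
carrier [([0.61, 0.03, 0.021], 0.87)]
carrier_pad [([0.57, 0.031, 0.035], 0.96)]
end_stop [([0.679, 0.039, 0.029], 0.62), ([0.693, -0.205, 0.001], 0.53)]
start_top [([0.453, -0.07, -0.004], 0.4)]
0.54 21.8; 0.546 21.9; 0.552 23.6; 0.558 29.6; 0.564 28.9; 0.57 29.0; 0.576 29.7; 0.582 28.9; 0.588 30.5; 0.594 41.2; 0.6 41.8; 0.606 29.3; 0.612 35.1; 0.618 42.2; 0.624 41.6; 0.63 30.4; 0.636 31.9; 0.642 30.0; 0.648 30.4; 0.654 30.5; 0.66 30.6; 0.666 29.7; 0.672 30.1; 0.678 36.6; 0.684 38.7; 0.69 39.4; 0.696 39.0; button 0.5562817821990805 0.17744163874550706 0.04037453015362957 0.03513160936969123
```

View pics/both4.png

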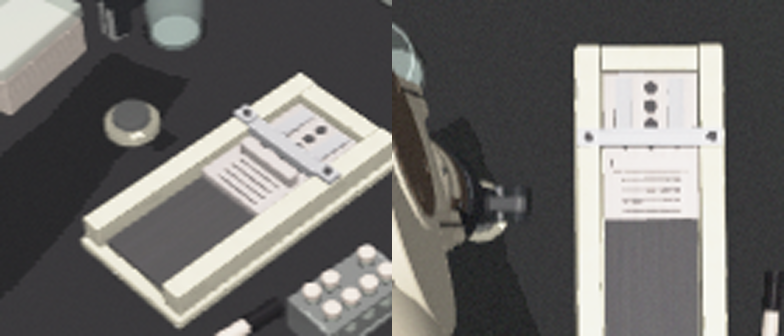

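The carrier is still home: no dark gap before the end stop in the top crop (650,70), the tail edge at x ≈ 0.553 matches the home position (0.552), and the top is 29–30 mm up. Now the button.

play_rows(
  plan=[
    [35, -1, 4, 0, 0, 0, 1],
    [35, 0, 0, 0, 0, 0, 1],
    [15, 0, 0, 0, 0, 0, 1],
    [5, 0, 0, 0, 0, 0, 1],
    [3, 0, 0, 0, 0, 0, 1],
    [3, 0, 0, 0, 0, 0, 1],
    [3, 0, 0, 0, 0, 0, 1],
    [2, 0, 0, 0, 0, 0, 1],
    [0, 0, 0, 0, 0, 0, 1],
    [0, 0, 0, 0, 0, 0, 1],
  ],
)

```text
clock: 12.88
eef_pos: [0.5587, 0.1784, 0.0163]
tool_rot: [-0.006, 0.706, 0.006, 0.708]
ft_force: [-1.3, -0.5, 5.5]
grip_width: 0.0
```

play_rows(
  plan=[
    [1, 0, 0, 0, 0, 0, 1],
    [1, 0, 0, 0, 0, 0, 1],
    [0, 0, 0, 0, 0, 0, 1],
    [0, 0, 0, 0, 0, 0, 1],
  ],
)

```text
clock: 13.22
eef_pos: [0.5588, 0.1784, 0.0159]
tool_rot: [-0.006, 0.706, 0.006, 0.708]
ft_force: [-6.0, -2.2, 15.1]
grip_width: -0.0
```

Bottomed at 15.9 mm with 15 N. Let go and move up and away.

play_rows(
  plan=[
    [-3, 0, 0, 0, 0, 0, 1],
    [-8, 0, 0, 0, 0, 0, 1],
    [-30, 0, 0, 0, 0, 0, 1],
    [-40, 0, 0, 0, 0, 0, 1],
    [-40, 0, 0, 0, 0, 0, 1],
    [-40, 0, 0, 0, 0, 0, 1],
    [0, 10, -40, 0, 0, 0, 1],
    [0, 10, -40, 0, 0, 0, 1],
    [0, 10, -40, 0, 0, 0, 1],
    [0, 0, -30, 0, 0, 0, 1],
    [0, 0, 0, 0, 0, 0, 1],
    [0, 0, 0, 0, 0, 0, 1],
  ],
)

```text
clock: 14.22
eef_pos: [0.4063, 0.2058, 0.1746]
tool_rot: [-0.007, 0.707, 0.007, 0.708]
ft_force: [0.4, 0.9, 0.7]
grip_width: 0.0001
```

```bash
python3 - <<'E'
from workcell import *
import cv2,numpy as np
from h import *
print(get_obs()["eef_pos"],get_obs()["ft_force"])
a=camera("side");b=camera("top")
cv2.imwrite("pics/both5.png",np.hstack([cv2.resize(p["frame"][150:270,s:s+140,::-1],None,fx=2.8,fy=2.8,interpolation=cv2.INTER_CUBIC) for p,s in((a,210),(b,190))]))
np.savez("pics/top5.npz",**{k:b[k] for k in("depth","fx","fy","cx","cy","camera_from_world")})
for p in(a,b):
  for t in("carrier_nose","carrier","start_top","tube_rack","beaker","jar","tip_box","timer","marker"): print(t,[(np.round(d["centre"],3).tolist(),round(d["confidence"],2)) for d in pinpoint(t,p)[:1]])
for f in("top0","top5"):
    P=cloud(f"pics/{f}.npz");x,y,z=P[...,0],P[...,1],P[...,2]
    s=np.hypot(x-.559,y-.179)<.01;print(f,"button z",np.nanmedian(z[s]))
E
```

```text
[0.40628414 0.2058267  0.17455182] [0.4338542  0.88434217 0.69810345]
carrier_nose [([0.675, 0.029, 0.027], 0.69)]
carrier [([0.454, -0.078, 0.005], 0.74)]
start_top [([0.559, 0.181, 0.022], 0.52)]
tube_rack [([0.55, -0.122, -0.002], 0.89)]
beaker [([0.673, 0.256, 0.0], 0.67)]
jar [([0.69, -0.206, 0.002], 0.92)]
tip_box [([0.524, 0.326, -0.001], 0.67)]
timer [([0.516, -0.26, 0.003], 0.95)]
marker [([0.449, -0.073, -0.0], 0.63)]
carrier_nose [([0.677, 0.033, 0.028], 0.58)]
carrier [([0.61, 0.031, 0.02], 0.83)]
start_top [([0.556, 0.177, 0.021], 0.67)]
tube_rack [([0.548, -0.118, -0.002], 0.88)]
beaker [([0.676, 0.252, -0.002], 0.66)]
jar [([0.693, -0.208, 0.003], 0.83)]
tip_box [([0.526, 0.32, -0.0], 0.73)]
timer [([0.524, -0.261, -0.001], 0.91)]
marker [([0.452, -0.07, -0.005], 0.85)]
top0 button z 0.023314118862667266
top5 button z 0.02337972137981781
```

View pics/both5.png

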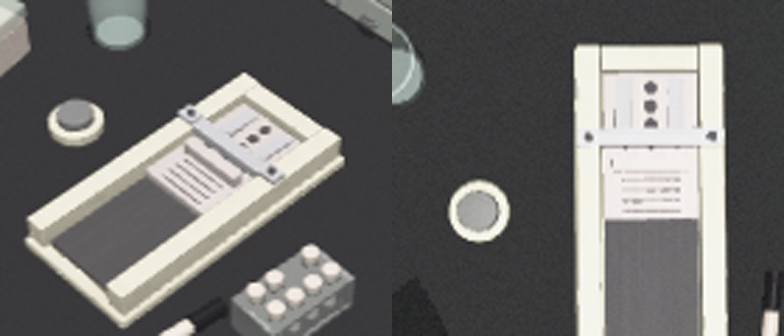

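The picture shows the carrier home with its nose against the end stop (right crop, 650,70). The button is up again at (478,210), everything else is where it was, and the arm is clear.

```bash
python3 -c "
from workcell import *
print(job_done())"
```

```text
the job is handed in; nothing more can be done
None
```

The carrier is home against the end stop and the start button has been pressed fully and let go. I handed the job in after about 14.3 s of robot time.

**Slide:** With the fingers shut I pressed the carrier about 9 mm down onto its bed and slid it under the bridge and leaf springs. It stopped against the end stop, with the forward force rising to about 32 N and no more movement. I eased off the forward load before lifting, and the fingers came off without dragging it back.

**Button:** I pressed it only after a picture showed the carrier home. It bottomed at 15.9 mm above the bench with about 15 N, then I let go.

**Last checks:**
- **Carrier:** the network places its nose at x = 0.675–0.677 m, against the stop at about 0.677–0.679 m. The picture shows no gap. The tail edge, measured before the button press, was where it should be when home, to within about 2 mm.
- **Button:** its top is back at its starting height.
- **Other things:** all within the networks' error of where they started.
- **Robot:** touching nothing, with under 1.5 N on the wrist.

**Disagreements:**
- In the last side picture the network took the marker for the carrier (0.454, -0.078). The top picture and both views of the nose contradict that.
- The networks put the carrier's origin at x = 0.610–0.611 m after release, against 0.6145 m expected when home. That is about 4 mm, within their stated error.

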